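# Change the foil dispenser over from copper to black

## Robot

A 6-joint arm with a two-finger parallel gripper is mounted at the origin on the work surface; the furniture and walls round the work are solid. World frame = base frame: x ahead of the robot, y to its left, z up, the work surface at z = 0. Lengths are in m, angles in degrees, forces in N, time in s.
With the tool pointing down it reaches from about 0.225 to 0.725 m from the base axis. Payload 3.1 kg.
Tool frame: the origin (TCP) lies midway between the tips of the shut fingers; the grasp point (between the pads) lies 19 mm behind it; z points along the fingers, y is the line along which they close (so a half turn about z gives the same grasp; the last joint's range is limited). The gripper opens to 85 mm and grips with 20 to 120 N. Pads are 22 mm wide; open, the fingers measure 114 mm over their backs; the gripper's body (76 mm by 85 mm) begins 54 mm behind the grasp point. The pads swing forward as they close: fully open they stand 13 mm farther back than shut.
Start: joints at [-82.151, 2.75, 5.684, 92.934, 0, 82.678], TCP at [0.137, -0.507, 0.231] pointing down, gripper open.
Joint ranges: [-166.93, 166.93], [-56.73, 111.36], [-69.38, 81.34], [-121.58, 131.49], [-85.45, 84.26], [-180, 180]. Speed limits (degrees/s): [159.86, 159.86, 180, 180, 180, 180].

## Interface

Orientations are given as [roll, pitch, yaw] about the fixed x, y, z axes, in that order (R = Rz(yaw) Ry(pitch) Rx(roll)).
In Python, from bench import manip gives the robot as it stands. The module is installed in compiled form; this text tells all that it offers.
- The arm moves only by the tool servo_tool, never from a script. Its argument "targets" is a list that holds one entry, the list of rows, each a list of 4 numbers: the shift along the tool's x, y, z scaled (see below), then the turn about the tool's z scaled (see below). In form: [[[x, y, z, roll], ...]]. A call has exactly 10 rows; each row shifts and turns the commanded pose from where the row before left it, along the tool's axes as they then stand; what a row does not reach is not made up. The controller multiplies each number of a shift by 0.025 m and each number of a turn by 0.12 rad. A row lasts 1/8 s, in which the tool goes at most 62.5 mm and 10.7 degrees, less where a joint would pass 70% of its speed; a pose out of reach is approached as far as the arm can. A call with a number of a shift or a turn outside -1 to 1 is refused whole. A call with a gripper value outside its range is refused whole. "grip" is the opening, from -1 (shut) to 1 (fully open), set as the call begins (left out, the last holds). The fingers move at their own pace and stop on an object; "newtons" is the grip in N (left out, the last holds). Time passes only in rows, so rows that do not move let the fingers close, or fill a call up. It gives the time, the measured TCP pose, the force, the opening and the grip force at its end, in the units of the state.
- manip.get_obs(): the state, without advancing time (a new reading comes with each control period).
- manip.snapshot(name): name is "scene" or "top"; returns a dict with "pixels" (400x640x3 uint8, red, green, blue), "range_z" (400x640 float32, m along the optical axis (not along the pixel's ray), 0 where there is no reading), "K" (3x3 intrinsics, pixels), "k1" (the pictures are not rectified: a ray, as slopes to the right and down, at radius r is drawn at 1 + k1 r^2 times it, then the intrinsics apply), "pose" (4x4, takes a point from camera to world coordinates). Camera axes: x right, y down, z forward; pixel columns grow to the right and rows downward; lengths in m; the calibration is good to about 2 mm. A picture is of the moment at which its call begins.
- manip.job_done(): hands the job in; it is judged then, once.
Trained networks look in the newest picture that a camera, given by its name, has taken for a name from the list of things; names that differ only in an ending like _2 or _b are one class to them, and where a whole thing is asked for, a point or a joint stands for the part that bears it (a point fixed in the world has none). Each returns a list of dicts, best first, with "p" (0 to 1); they miss things now and then, are a little off and sometimes report something else, mostly with a low value. They report only what shows in the picture. A call takes as long as a camera call. They do not tell look-alikes from the thing itself.
- manip.boxes_of(camera, name): "extent" ([centre column, centre row, width, height] in pixels, round what is visible of it).
The state is a dict: "time": time; "joint_positions": joint angles; "qd": joint speeds; "joint_efforts": joint torques, N m; "ee_pos": TCP position; "tcp_rot": TCP orientation; "wrist_force": force on the tool from outside, world axes, zero at the start; "ft_torque": the same for the moment, N m; "finger_gap": finger opening in m; "gripper_force": force on a finger pad.
Only numpy, scipy, OpenCV 4.12 (cv2) and the standard library are available. Lean on these libraries where they do the work, as an engineer would, in place of code of your own. Each camera call takes 0.05 s, during which the arm holds its last target. There are 200 camera calls.

## Task

The next panel is wrapped with black foil, but the grey dispenser still carries the two copper rolls, while the two black rolls sit on the plywood storage board. Change them over: both black rolls onto the dispenser and both copper rolls onto the board, each threaded on the spindle of its own size (large-core rolls on the thick posts, small-core rolls on the thin ones) and lying flat down on its seat; use the free patch of bench at the far right, beyond the grinder, to set a roll aside meanwhile. Leave the flux bottle and the oil vial standing where they are.

Things in the scene. Friction and masses are not known exactly. Their poses are not given: they have to be found in the camera images.
- copper_roll_large: Larger roll of copper foil lying flat: a ring of 60 mm outer diameter, 9.5 mm thick, with a white plastic core whose bore is 42 mm; about 90 g; rigid, grasp it across its outer rim from above. Origin: centre of its underside; z is its axis (up as it lies). It starts threaded on the spindle of its size on the grey dispenser.
- copper_roll_small: Smaller roll of copper foil lying flat: a ring of 46 mm outer diameter, 9.5 mm thick, with a white plastic core whose bore is 24 mm; about 60 g; rigid, grasp it across its outer rim from above. Origin: centre of its underside; z is its axis (up as it lies). It starts threaded on the spindle of its size on the grey dispenser.
- black_roll_large: Larger roll of black foil lying flat: a ring of 60 mm outer diameter, 9.5 mm thick, with a white plastic core whose bore is 44 mm; about 90 g; rigid, grasp it across its outer rim from above. Origin: centre of its underside; z is its axis (up as it lies). It starts threaded on the spindle of its size on the plywood storage board.
- black_roll_small: Smaller roll of black foil lying flat: a ring of 46 mm outer diameter, 9.5 mm thick, with a white plastic core whose bore is 24 mm; about 60 g; rigid, grasp it across its outer rim from above. Origin: centre of its underside; z is its axis (up as it lies). It starts threaded on the spindle of its size on the plywood storage board.
- dispenser_spindle_large: Fixed large spindle of the grey painted dispenser: aluminium post 26 mm thick, round top, on a 50 mm wide round seat. Origin: centre of its foot, 14 mm above the bench; seat top at z = 20 mm, post tip at z = 52 mm. x runs along the stand (a fixed plate 170 x 80 x 14 mm centred between its two spindles, which stand 85 mm apart along x; a toothed bar 9 mm high on one short end).
- dispenser_spindle_small: Fixed small spindle of the grey painted dispenser: aluminium post 9 mm thick, round top, on a 36 mm wide round seat. Origin: centre of its foot, 14 mm above the bench; seat top at z = 20 mm, post tip at z = 52 mm. x runs along the stand (a fixed plate 170 x 80 x 14 mm centred between its two spindles, which stand 85 mm apart along x; a toothed bar 9 mm high on one short end).
- board_spindle_large: Fixed large spindle of the plywood storage board: light wooden post 26 mm thick, round top, on a 50 mm wide round seat. Origin: centre of its foot, 14 mm above the bench; seat top at z = 20 mm, post tip at z = 52 mm. x runs along the stand (a fixed plate 170 x 80 x 14 mm centred between its two spindles, which stand 85 mm apart along x).
- board_spindle_small: Fixed small spindle of the plywood storage board: light wooden post 9 mm thick, round top, on a 36 mm wide round seat. Origin: centre of its foot, 14 mm above the bench; seat top at z = 20 mm, post tip at z = 52 mm. x runs along the stand (a fixed plate 170 x 80 x 14 mm centred between its two spindles, which stand 85 mm apart along x).
- flux_bottle: White plastic flux bottle with a green cap, 42 mm in diameter and 126 mm tall, standing loose at the left, by the wall. Origin: centre of its underside; z up. Not to be disturbed. (Also near, not to be hit: the grinder, a fixed box with tall guard arms at x 0.19 to 0.47 m, y -0.19 to 0.09 m, up to z = 0.38 m; pass round or over it.)
- oil_vial: Brown dropper bottle of cutting oil with a black rubber bulb, 33 mm in diameter and 102 mm tall, standing loose in the far left corner. Origin: centre of its underside; z up. Not to be disturbed.
Mind the look-alikes: they are no part of the job. What is shaped like the copper_roll_small but turquoise is not meant. Leave any turquoise look-alike of the black_roll_large alone.

How it is judged (in metres and radians):
At the end, for the whole second after the job is handed in: Black rolls on the dispenser, copper rolls on the board, each on the spindle of its size: centre within 12 mm of the axis, underside 3 mm below to 4 mm above the seat, tilt under 0.12 rad, released, at rest; flux bottle and oil vial upright (0.35 rad) within 25 mm of their start (horizontal distance between copper_roll_large and board_spindle_large below 0.012 m and z of copper_roll_large in the frame of board_spindle_large between 0.017 and 0.024 m and angle between each of copper_roll_large, copper_roll_small, black_roll_large, black_roll_small's own z axis and vertical below 0.12 rad and linear speed of each of copper_roll_large, copper_roll_small, black_roll_large, black_roll_small below 0.02 m/s and horizontal distance between copper_roll_small and board_spindle_small below 0.012 m and z of copper_roll_small in the frame of board_spindle_small between 0.017 and 0.024 m and horizontal distance between black_roll_large and dispenser_spindle_large below 0.012 m and z of black_roll_large in the frame of dispenser_spindle_large between 0.017 and 0.024 m and horizontal distance between black_roll_small and dispenser_spindle_small below 0.012 m and z of black_roll_small in the frame of dispenser_spindle_small between 0.017 and 0.024 m and not (distance of flux_bottle from where it was at the start of the episode above 0.025 m or angle between flux_bottle's own z axis and vertical above 0.35 rad) and not (distance of oil_vial from where it was at the start of the episode above 0.025 m or angle between oil_vial's own z axis and vertical above 0.35 rad)); the robot touches nothing.
It fails at once if the flux bottle is pushed away by more than 25 mm or tipped (distance of flux_bottle from where it was at the start of the episode above 0.025 m or angle between flux_bottle's own z axis and vertical above 0.35 rad).
It fails at once if the oil vial is pushed away by more than 25 mm or tipped (distance of oil_vial from where it was at the start of the episode above 0.025 m or angle between oil_vial's own z axis and vertical above 0.35 rad).
It also fails if it takes over 104 s, if anything falls off the work surface, if the arm or the gripper's body presses on something with over 40 N, if the wrist force passes 120 N, or if a joint passes its speed limit or range.

## Working session

There is one attempt and no reset: what is moved stays moved. The work goes in short steps, Python scripts to look and compute and a tool call to move; the robot and the scene stay as the last step left them, time stands still between calls to the robot, and variables do not carry over. Pictures are saved under pics/ and viewed, at most 14 in all, crops included, and the job is handed in when it is done.

Besides the shell and the picture viewer there is one more tool, called after "Call:" as name([rows], argument=value, ...), one row to a line, values as JSON. servo_tool: Moves the arm, as the interface text tells. Shifts and turns lie within -1 to 1; 1 stands for 0.025 m of shift or 0.12 rad of turn. Its arguments: {"type":"object","properties":{"targets":{"type":"array"},"grip":{"type":"number"},"newtons":{"type":"number"}},"required":["targets"]}

```bash
mkdir -p pics; python3 - <<'E'
from bench import manip
import cv2,numpy as np
for c in ("scene","top"):
    s=manip.snapshot(c)
    cv2.imwrite(f"pics/{c}0.png",s["pixels"][:,:,::-1])
    print(c,s["K"].tolist(),s["k1"],np.round(s["pose"],3).tolist())
    for n in "copper_roll_large copper_roll_small black_roll_large black_roll_small dispenser_spindle_large dispenser_spindle_small board_spindle_large board_spindle_small flux_bottle oil_vial".split():
        print(n,[(np.round(d["extent"],0).tolist(),round(d["p"],2)) for d in manip.boxes_of(c,n)][:4])
print(manip.get_obs())
E
```

```text
scene [[418.8593965496714, 0.0, 317.6330155675813], [0.0, 418.8593965496714, 196.63555947600838], [0.0, 0.0, 1.0]] -0.042756494335149345 [[-0.712, -0.614, 0.341, 0.32], [-0.702, 0.622, -0.347, 0.375], [0.001, -0.486, -0.874, 0.819], [0.0, 0.0, 0.0, 1.0]]
copper_roll_large [([281.0, 216.0, 30.0, 29.0], 0.71)]
copper_roll_small [([308.0, 195.0, 22.0, 20.0], 0.85), ([382.0, 204.0, 20.0, 23.0], 0.53)]
black_roll_large [([381.0, 159.0, 24.0, 22.0], 0.88), ([336.0, 259.0, 30.0, 28.0], 0.76)]
black_roll_small [([304.0, 286.0, 19.0, 24.0], 0.78)]
dispenser_spindle_large [([277.0, 215.0, 19.0, 16.0], 0.78), ([337.0, 260.0, 21.0, 20.0], 0.74), ([231.0, 273.0, 35.0, 42.0], 0.39)]
dispenser_spindle_small [([311.0, 191.0, 11.0, 12.0], 0.64), ([336.0, 261.0, 34.0, 30.0], 0.48)]
board_spindle_large [([336.0, 258.0, 25.0, 23.0], 0.79)]
board_spindle_small []
flux_bottle [([233.0, 273.0, 36.0, 39.0], 0.74), ([309.0, 192.0, 4.0, 6.0], 0.2)]
oil_vial [([224.0, 245.0, 22.0, 22.0], 0.78)]
top [[504.8139773438045, 0.0, 319.7088238510273], [0.0, 504.8139773438045, 195.61204984939198], [0.0, 0.0, 1.0]] -0.0
[... 750 characters left out ...]
73)]
{'time': 1.1, 'joint_positions': array([-8.21505100e+01,  2.75027022e+00,  5.68332595e+00,  9.29327784e+01,
        1.60659692e-03,  8.26782523e+01]), 'qd': array([-0.01622159, -0.05853868, -0.00275785,  0.05823827, -0.02474579,
        0.00138693]), 'joint_efforts': array([ 1.58324519e-04, -3.38659179e+01,  3.20163453e+01,  1.37276540e-03,
       -6.24693871e-05,  2.75292450e-06]), 'ee_pos': array([ 0.13739695, -0.50670047,  0.23130726]), 'tcp_rot': array([ 1.79999520e+02, -1.55815860e-03,  1.51712377e+01]), 'wrist_force': array([-0.75635603,  0.50840974, -0.36003613]), 'ft_torque': array([ 0.02570544, -0.00651698, -0.04151953]), 'gripper_force': 0.0, 'finger_gap': 0.08525203488441153}
```

View pics/top0.png

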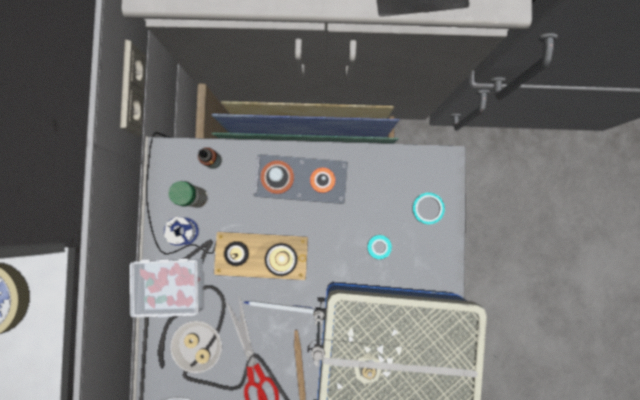

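View pics/scene0.png

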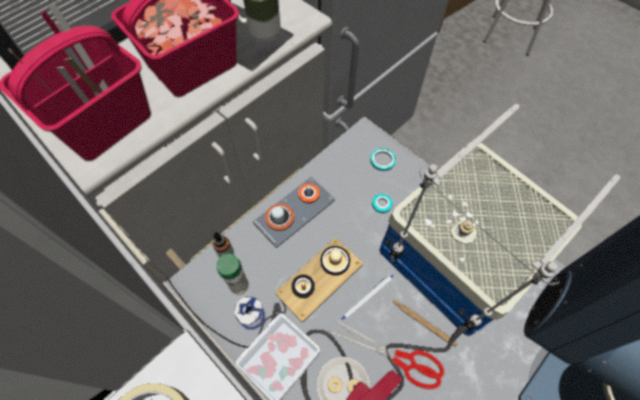

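Top view: the dispenser carries large copper at (278,177) and small copper at (322,180). The board carries small black at (236,254) and large black at (281,260). Lookalikes are the turquoise rings at (429,208) and (379,247), which have no spindle. The flux bottle is at (182,193), the vial at (208,157), and the scene view agrees. Next I measure in both views.

```bash
cat > h.py <<'E'
from bench import manip
import cv2,numpy as np
def cloud(s):
    h,w=s["range_z"].shape
    u,v=np.meshgrid(np.arange(w),np.arange(h))
    p=np.stack([u,v],-1).reshape(-1,1,2).astype(np.float64)
    n=cv2.undistortPoints(p,s["K"],np.array([s["k1"],0,0,0.]))[:,0].reshape(h,w,2)
    z=s["range_z"]
    c=np.dstack([n[...,0]*z,n[...,1]*z,z])
    W=c@s["pose"][:3,:3].T+s["pose"][:3,3]; W[z<=0]=np.nan
    return W
def ring(W,box,zlo=.036,zhi=.05,pad=4):
    c,r,w,h=box; sl=(slice(int(r-h/2-pad),int(r+h/2+pad+1)),slice(int(c-w/2-pad),int(c+w/2+pad+1)))
    P=W[sl].reshape(-1,3); P=P[np.isfinite(P[:,0])]
    Q=P[(P[:,2]>zlo)&(P[:,2]<zhi)]
    (x,y),R=cv2.minEnclosingCircle(Q[:,:2].astype(np.float32))
    T=P[P[:,2]>P[:,2].max()-.01]
    return np.round([x,y,R,np.median(Q[:,2]),P[:,2].max(),*T[:,:2].mean(0)],4)
E
python3 - <<'E'
from h import *
B={"top":dict(CL=(278,177,36,32),CS=(322,181,27,30),BL=(281,260,34,32),BS=(236,254,27,26)),
"scene":dict(CL=(281,216,30,29),CS=(308,195,24,22),BL=(336,259,30,28),BS=(304,286,24,24))}
cv2.imwrite("pics/crop0.png",cv2.resize(manip.snapshot("top")["pixels"][130:300,160:470,::-1],None,fx=2.5,fy=2.5))
for c in B:
    s=manip.snapshot(c);W=cloud(s)
    for k,b in B[c].items(): print(c,k,"x y R zmed zmax tipx tipy",ring(W,b))
    if c=="top":
        P=W.reshape(-1,3)
        for k,(u,v) in dict(bench=(360,210),turqL=(429,193),turqS=(379,257),flux=(182,193),vial=(208,156),edge=(400,146),R=(462,180),patch=(390,190)).items(): print(k,W[v,u].round(3))
    P=W.reshape(-1,3);P=P[np.isfinite(P[:,0])]
    print("heightmap max, rows x .15-.75, cols y .3..-.3 step .04")
    for x in np.arange(.15,.8,.05):
        print("%.2f"%x,*["%4d"%(1000*max([-.009,*P[(abs(P[:,0]-x)<.025)&(abs(P[:,1]-y)<.02),2]])) for y in np.arange(.3,-.33,-.04)])
E
```

```text
top CL x y R zmed zmax tipx tipy [0.6462 0.1549 0.0304 0.0429 0.069  0.6492 0.1551]
top CS x y R zmed zmax tipx tipy [0.6433 0.0722 0.0231 0.0427 0.0659 0.644  0.0708]
top BL x y R zmed zmax tipx tipy [0.4982 0.1428 0.03   0.0428 0.0687 0.5015 0.1398]
top BS x y R zmed zmax tipx tipy [0.5064 0.2234 0.0231 0.043  0.0666 0.5037 0.224 ]
bench [ 0.592 -0.001 -0.001]
turqL [ 0.627 -0.128  0.008]
turqS [ 0.505 -0.037  0.007]
flux [0.607 0.301 0.125]
vial [0.676 0.273 0.075]
edge [ 0.715 -0.074  0.   ]
R [ 0.654 -0.193 -0.003]
patch [ 0.631 -0.057 -0.004]
heightmap max, rows x .15-.75, cols y .3..-.3 step .04
0.15   -9   -9   -9   -9   -9   -9   -9   -9   -9   -9   -9   -9   -9   -9   -9   -9
0.20   -9   -9   -9   -9   -9   -9   -9   -9   -9   -9   -9   -9   -9   -9   -9   -9
0.25  105   12   13   14   20   15   85   -9   -9   -9   -9   -9   -9   -9   -9   -9
0.30   20   19   12   13   17   15  183  181  181  180  180  181  184   -9   -9   -9
0.35   20   20   11   11    3  368  182  210  213  181  181  181  182   -9   -9   -9
0.40   71   19   10   11   11  370  388  374  374  374  374  372 
[... 1418 characters left out ...]
  182   -9   -9   -9
0.40   71   19   10   10   10  373  388  373  373  373  373  181  182   -9   -9   -9
0.45   71   17   19   17   44  372  370  182  181  181  181  181  180   -9   -9   -9
0.50   70   45   66   47   68   45    3    3   12   13    3    2    2   -9   -9   -9
0.55   50   16   45   17   45   16    3    3   12   11   10   11    3   -3   -9   -9
0.60  129    3   10   45   45   17   46   16    3    3   12   12    3   -3   -9   -9
0.65  128   95    3   67   67   46   65   17    3    2   10   11    3   -4   -9   -9
0.70  100  100    3   44   44   17   16   16    3    2    4    3    2   -9   -9   -9
0.75   -9   -9   -9   -9   -9   -9   -9   -9   -9   -9   -9   -9   -9   -9   -9   -9
```

View pics/crop0.png

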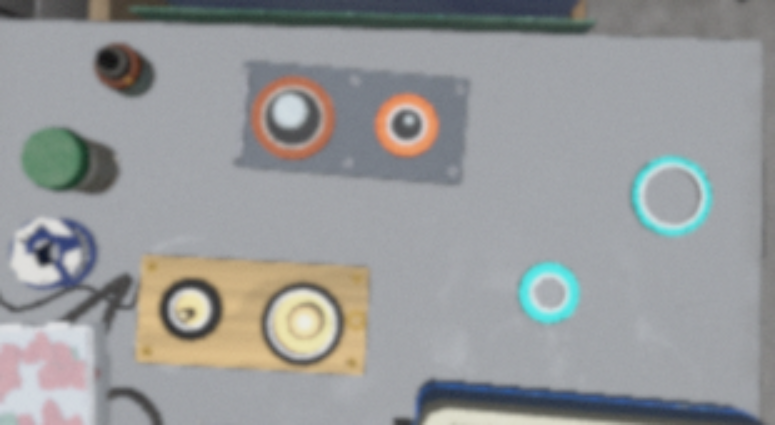

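The crop confirms it: the copper rolls are on the grey plate and the black ones on the plywood, with only the turquoise rings lying bare. Both views put the roll tops at about 43 mm and the post tips at about 66 mm, which matches the text. I'll set rolls aside at about (0.63, -0.04). Now planning the way round the grinder.

```bash
cat > plan.py <<'E'
import numpy as np
def plan(p,yaw,segs):
    """segs: (n,dx,dy,dz,dyaw_deg) world; prints rows"""
    y=np.radians(yaw);out=[]
    for n,dx,dy,dz,dw in segs:
        for i in range(n):
            c,s=np.cos(y),np.sin(y); d=np.array([dx,dy,dz])/n
            out.append([(c*d[0]+s*d[1])/.025,(s*d[0]-c*d[1])/.025,-d[2]/.025,-np.radians(dw)/n/.12]); y+=np.radians(dw)/n
    return np.round(out,2).tolist()
E
python3 - <<'E'
from plan import plan
for r in plan([0,0,0],15.17,[(11,.238,.13,.05,74.83),(9,.195,.107,.02,0)]): print(r)
from h import *
W=cloud(manip.snapshot("top"));P=W.reshape(-1,3)
Q=P[(P[:,2]>.2)&(P[:,2]<.42)&(P[:,0]>.3)&(P[:,0]<.6)&(P[:,1]<.2)&(P[:,1]>-.3)]
print(Q.min(0),Q.max(0))
print(Q[Q[:,1]>.05].min(0),Q[Q[:,1]>.05].max(0), len(Q))
for z in np.arange(.2,.42,.03):
    q=Q[(abs(Q[:,2]-z)<.015)&(Q[:,1]>.0)]; print(z.round(2),len(q),q.min(0).round(3) if len(q) else '',q.max(0).round(3) if len(q) else '')
E
```

```text
[0.96, -0.23, -0.18, -0.99]
[0.98, -0.11, -0.18, -0.99]
[0.99, 0.0, -0.18, -0.99]
[0.98, 0.12, -0.18, -0.99]
[0.96, 0.23, -0.18, -0.99]
[0.92, 0.35, -0.18, -0.99]
[0.88, 0.45, -0.18, -0.99]
[0.82, 0.55, -0.18, -0.99]
[0.74, 0.65, -0.18, -0.99]
[0.66, 0.73, -0.18, -0.99]
[0.57, 0.8, -0.18, -0.99]
[0.48, 0.87, -0.09, -0.0]
[0.48, 0.87, -0.09, -0.0]
[0.48, 0.87, -0.09, -0.0]
[0.48, 0.87, -0.09, -0.0]
[0.48, 0.87, -0.09, -0.0]
[0.48, 0.87, -0.09, -0.0]
[0.48, 0.87, -0.09, -0.0]
[0.48, 0.87, -0.09, -0.0]
[0.48, 0.87, -0.09, -0.0]
[ 0.34078488 -0.13440155  0.20021259] [0.43064211 0.087517   0.38818633]
[0.37234929 0.05000823 0.20168031] [0.43064211 0.087517   0.38818633] 1501
0.2 21 [0.341 0.001 0.2  ] [0.418 0.074 0.213]
0.23 12 [0.417 0.071 0.216] [0.418 0.074 0.241]
0.26 17 [0.416 0.071 0.246] [0.418 0.075 0.275]
0.29 19 [0.416 0.071 0.278] [0.418 0.075 0.304]
0.32 17 [0.417 0.071 0.307] [0.417 0.075 0.332]
0.35 37 [0.402 0.011 0.335] [0.42  0.085 0.365]
0.38 645 [0.372 0.    0.365] [0.431 0.088 0.388]
0.41 0
```

Call:
servo_tool([
  [[0.96,-0.23,-0.18,-0.99],[0.98,-0.11,-0.18,-0.99],[0.99,0,-0.18,-0.99],[0.98,0.12,-0.18,-0.99],[0.96,0.23,-0.18,-0.99],[0.92,0.35,-0.18,-0.99],[0.88,0.45,-0.18,-0.99],[0.82,0.55,-0.18,-0.99],[0.74,0.65,-0.18,-0.99],[0.66,0.73,-0.18,-0.99]],
], grip=1, newtons=40)

```text
time: 2.55
ee_pos: [0.3545, -0.388, 0.2765]
tcp_rot: [180.0, 0.0, 83.5]
wrist_force: [0.2, 0.4, -0.3]
finger_gap: 0.0853
gripper_force: 0.0
```

Call:
servo_tool([
  [[0.57,0.8,-0.18,-0.98],[0.6,0.9,-0.1,0],[0.7,0.9,-0.1,0],[0.8,0.9,-0.1,0],[0.9,0.9,0,0],[1,0.9,0,0],[1,0.8,0,0],[1,0.6,0,0],[1,0.4,0,0],[1,0.2,0,0]],
])

```text
time: 3.8
ee_pos: [0.5385, -0.1758, 0.288]
tcp_rot: [-180.0, -0.0, 90.0]
wrist_force: [0.5, -0.9, 0.4]
finger_gap: 0.0855
gripper_force: 0.0
```

```bash
python3 - <<'E'
from h import *
s=manip.snapshot("scene");cv2.imwrite("pics/s1.png",s["pixels"][:,:,::-1])
o=manip.get_obs();print(o["joint_positions"].round(2),o["ee_pos"].round(4))
E
```

```text
[-24.65  10.4   20.59 100.24   0.17  65.2 ] [ 0.5388 -0.1726  0.2884]
```

View pics/s1.png

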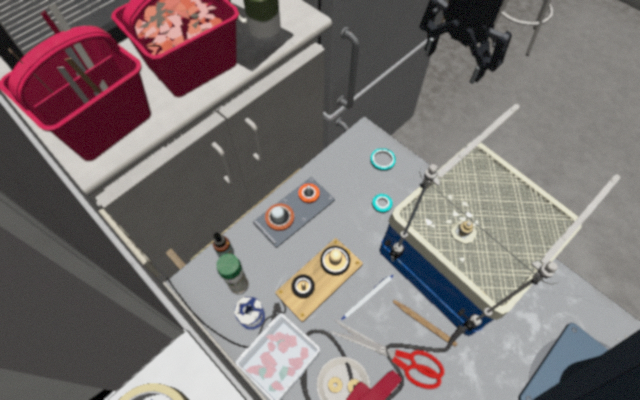

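The rolls are all still in place, and the gripper is at about (465,40), above the bench's right edge. Before reaching low over the guard arms, I'll check the forearm and wrist height in the top depth image.

```bash
python3 - <<'E'
from h import *
o=manip.get_obs();
for c in ("top","scene"):
    s=manip.snapshot(c)
    cv2.imwrite(f"pics/{c}2.png",s["pixels"][:,:,::-1])
    W=cloud(s);P=W.reshape(-1,3);P=P[P[:,2]>.25]
    a=np.radians(o["joint_positions"][0]);r=P[:,0]*np.cos(a)+P[:,1]*np.sin(a);l=-P[:,0]*np.sin(a)+P[:,1]*np.cos(a)
    print(c)
    for R in np.arange(-.1,.75,.04):
        m=(abs(r-R)<.02)&(abs(l)<.12)&(r>-.1)
        if m.sum()>5: print(R.round(2),m.sum(),"z",P[m,2].min().round(3),P[m,2].max().round(3),"lat",l[m].min().round(3),l[m].max().round(3))
E
```

```text
top
0.38 249 z 0.368 0.374 lat 0.074 0.12
0.42 106 z 0.366 0.374 lat 0.05 0.12
0.46 135 z 0.667 0.681 lat 0.104 0.109
0.5 1324 z 0.303 0.624 lat 0.028 0.099
0.54 6423 z 0.303 0.639 lat 0.036 0.108
0.58 3451 z 0.307 0.613 lat 0.074 0.107
0.62 980 z 0.306 0.408 lat 0.076 0.109
scene
0.22 267 z 0.364 0.374 lat 0.057 0.12
0.26 214 z 0.366 0.374 lat 0.011 0.072
0.38 132 z 0.364 0.374 lat 0.078 0.12
0.42 66 z 0.365 0.373 lat 0.066 0.095
0.5 911 z 0.303 0.407 lat 0.024 0.067
0.54 1970 z 0.347 0.46 lat 0.032 0.105
0.58 651 z 0.302 0.442 lat 0.074 0.105
0.62 667 z 0.301 0.406 lat 0.073 0.108
```

View pics/top2.png

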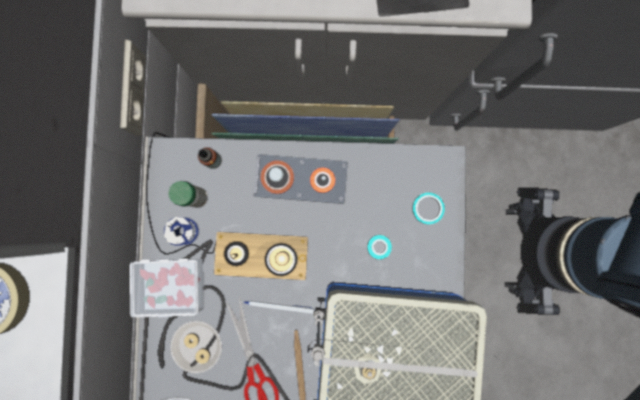

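The top view shows the gripper at (535,250), with the wrist housing top at about 0.64 m while the TCP is at 0.29 m. That puts the wrist about 0.35 m above the tip. I'll move on above the dispenser and collect joint data for a clearance model.

Call:
servo_tool([
  [[1,0.4,0,0],[1,0.4,0,0],[1,0.4,0,0],[1,0.4,0,0],[1,0.4,0.1,0],[1,0.4,0.2,0],[1,0.4,0.3,0],[1,0.4,0.5,0],[1,0.4,0.6,0],[1,0.4,0.8,0]],
])

```text
time: 5.2
ee_pos: [0.639, 0.0727, 0.2258]
tcp_rot: [179.9, 0.0, 89.9]
wrist_force: [0.9, -0.1, 0.5]
finger_gap: 0.0854
gripper_force: 0.0
```

```bash
python3 - <<'E'
from h import *
o=manip.get_obs();print(o["joint_positions"].round(2),o["ee_pos"].round(4))
j=np.radians(np.array([[-82.151,2.75,5.684],[-24.65,10.4,20.59],o["joint_positions"][:3]]));p=np.array([[.1374,-.5067,.2313],[.5388,-.1726,.2884],o["ee_pos"]])
r=p[:,0]*np.cos(j[:,0])+p[:,1]*np.sin(j[:,0]);l=-p[:,0]*np.sin(j[:,0])+p[:,1]*np.cos(j[:,0])
print(r,l,np.degrees(j[:,2]-j[:,1]))
# linear fit: r+ i z = r0 + A e^{-i j2} + B e^{i(j3-j2)}, complex A,B,r0
M=np.stack([np.ones(3),np.exp(-1j*j[:,1]),np.exp(1j*(j[:,2]-j[:,1]))],1)
print(np.linalg.solve(M,r+1j*p[:,2]))
s=manip.snapshot("top");cv2.imwrite("pics/top3.png",s["pixels"][:,:,::-1])
W=cloud(s);P=W.reshape(-1,3);P=P[P[:,2]>.3]
a=j[2,0];r=P[:,0]*np.cos(a)+P[:,1]*np.sin(a);l=-P[:,0]*np.sin(a)+P[:,1]*np.cos(a)
for R in np.arange(.2,.8,.04):
    m=(abs(r-R)<.02)&(abs(l)<.2)
    if m.sum()>5: print(R.round(2),m.sum(),"z",P[m,2].min().round(3),P[m,2].max().round(3),"lat",l[m].min().round(3),l[m].max().round(3), "hi lat",l[m&(P[:,2]>.45)].min().round(3) if (m&(P[:,2]>.45)).any() else '')
E
```

```text
[ 5.400e-01  2.102e+01  2.622e+01  9.512e+01 -4.000e-02  9.064e+01] [0.639  0.0727 0.2258]
[0.52071667 0.56168749 0.63965039] [0.06691637 0.06784813 0.06670422] [ 2.934      10.19        5.20404964]
[ 3.86516631e-04-0.21309139j -5.88243606e-04+0.39083212j
  5.04271120e-01+0.0282067j ]
0.4 483 z 0.367 0.374 lat -0.138 -0.032 hi lat 
0.44 18 z 0.367 0.661 lat -0.077 0.115 hi lat 0.016
0.48 11220 z 0.654 0.679 lat 0.016 0.116 hi lat 0.016
0.52 11694 z 0.655 0.683 lat 0.019 0.113 hi lat 0.019
0.56 11177 z 0.655 0.688 lat 0.024 0.108 hi lat 0.024
0.6 12691 z 0.662 0.697 lat 0.022 0.11 hi lat 0.022
0.64 12177 z 0.679 0.701 lat 0.022 0.111 hi lat 0.022
0.68 2380 z 0.659 0.693 lat 0.024 0.11 hi lat 0.024
```

View pics/top3.png

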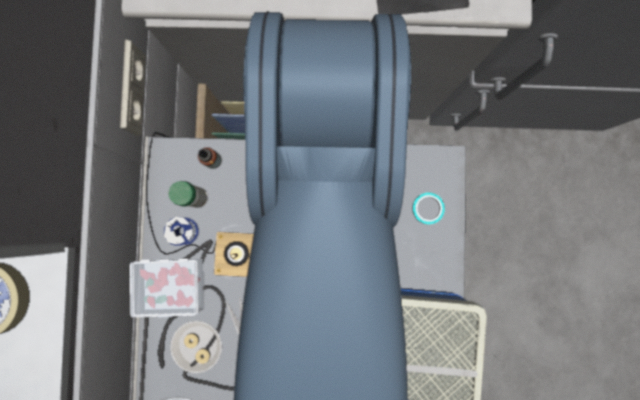

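The top view shows the forearm top at 0.66–0.70 m, with its underside about 0.60 m, when the TCP is at 0.226 m. At working height the underside stays near 0.43 m, above the 0.39 m guard bars. Going down on the large copper roll.

Call:
servo_tool([
  [[0.8,0.09,0.8,0],[0.8,0.09,0.9,0],[0.8,0.09,0.9,0],[0.7,0.07,0.9,0],[0.2,0,0.8,0],[0,0,0.6,0],[0,0,0.4,0],[0,0,0.2,0],[0,0,0,0],[0,0,0,0]],
])

```text
time: 6.5
ee_pos: [0.6472, 0.1557, 0.0893]
tcp_rot: [179.9, -0.0, 90.0]
wrist_force: [0.6, 0.4, -0.2]
finger_gap: 0.0853
gripper_force: 0.0
```

```bash
python3 - <<'E'
from h import *
o=manip.get_obs();print(o["joint_positions"].round(2),o["ee_pos"].round(4),o["wrist_force"].round(1))
s=manip.snapshot("scene");cv2.imwrite("pics/s4.png",cv2.resize(s["pixels"][140:320,200:430,::-1],None,fx=3,fy=3))
E
```

```text
[ 7.76 24.44 15.13 80.59 -0.   97.79] [0.6472 0.1557 0.0893] [ 0.6  0.4 -0.2]
```

View pics/s4.png

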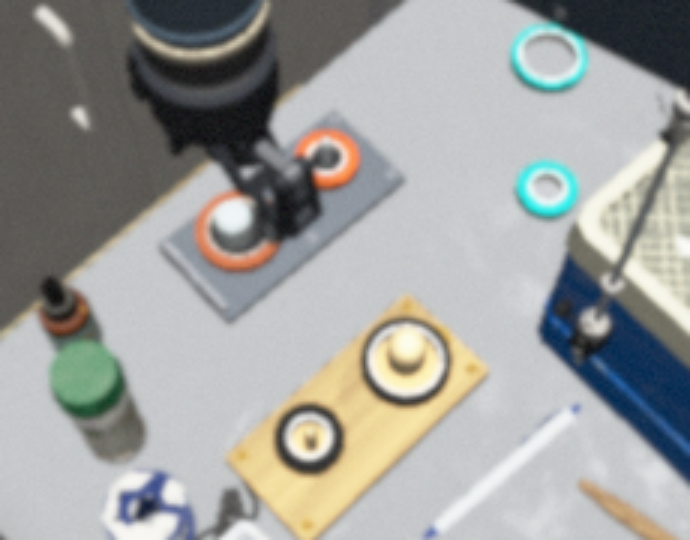

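Call:
servo_tool([
  [[0,0,0.6,0],[0,0,0.6,0],[0,0,0.5,0],[0,0,0.4,0],[0,0,0.3,0],[0,0,0.15,0],[0,0,0.05,0],[0,0,0,0],[0,0,0,0],[0,0,0,0]],
])

```text
time: 7.8
ee_pos: [0.6469, 0.1558, 0.0237]
tcp_rot: [180.0, -0.0, 90.0]
wrist_force: [0.1, -0.6, -0.4]
finger_gap: 0.0855
gripper_force: 0.0
```

Call:
servo_tool([
  [[0,0,0,0],[0,0,0,0],[0,0,0,0],[0,0,0,0],[0,0,0,0],[0,0,0,0],[0,0,-0.1,0],[0,0,-0.2,0],[0,0,-0.3,0],[0,0,-0.3,0]],
], grip=-1, newtons=40)

```text
time: 9.05
ee_pos: [0.6462, 0.1557, 0.0462]
tcp_rot: [-179.9, 0.0, 90.0]
wrist_force: [-0.0, 0.3, -0.9]
finger_gap: 0.0581
gripper_force: 43.1
```

Call:
servo_tool([
  [[0,0,-0.8,0],[0,0,-0.8,0],[-1,-0.1,0,0],[-1,-0.1,0,0],[-1,-0.1,0,0],[-1,-0.1,0,0],[-1,-0.1,0,0],[-1,-0.1,0,0],[-1,-0.04,0.2,0],[-0.8,0,0.6,0]],
])

```text
time: 10.3
ee_pos: [0.6308, -0.0417, 0.0665]
tcp_rot: [179.9, 0.1, 89.9]
wrist_force: [0.0, 0.4, -0.4]
finger_gap: 0.0579
gripper_force: 43.2
```

Call:
servo_tool([
  [[0,0,0.7,0],[0,0,0.7,0],[0,0,0.5,0],[0,0,0.4,0],[0,0,0.2,0],[0,0,0.12,0],[0,0,0.1,0],[0,0,0,0],[0,0,0,0],[0,0,0,0]],
])

```text
time: 11.55
ee_pos: [0.6308, -0.0393, -0.0019]
tcp_rot: [180.0, 0.0, 90.0]
wrist_force: [0.5, 0.0, -0.1]
finger_gap: 0.0578
gripper_force: 43.1
```

Call:
servo_tool([
  [[0,0,0,0],[0,0,0,0],[0,0,0,0],[0,0,-0.6,0],[0,0,-0.9,0],[0.4,-0.3,-1,0],[0.8,-0.5,-1,0],[1,-0.7,0,0],[1,-0.7,0,0],[1,-0.7,0,0]],
], grip=1)

```text
time: 12.8
ee_pos: [0.5581, 0.0665, 0.0869]
tcp_rot: [179.9, -0.0, 90.0]
wrist_force: [-0.9, 0.4, -1.0]
finger_gap: 0.0857
gripper_force: 0.0
```

Call:
servo_tool([
  [[1,-0.8,0,0],[1,-0.8,0,0],[0.7,-0.6,0,0],[0.3,-0.2,0.2,0],[0,0,0.7,0],[0,0,0.7,0],[0,0,0.4,0],[0,0,0.1,0],[0,0,0,0],[0,0,0,0]],
])

```text
time: 14.05
ee_pos: [0.4988, 0.1408, 0.0335]
tcp_rot: [179.9, -0.0, 90.0]
wrist_force: [-0.4, -1.8, 0.6]
finger_gap: 0.0854
gripper_force: 0.0
```

Call:
servo_tool([
  [[0.1,0,0.38,0],[0,0,0,0],[0,0,0,0],[0,0,0,0],[0,0,0,0],[0,0,0,0],[0,0,-0.2,0],[0,0,-0.5,0],[0,0,-0.8,0],[0,0,-0.9,0]],
], grip=-1)

```text
time: 15.3
ee_pos: [0.4973, 0.1431, 0.0844]
tcp_rot: [-179.9, 0.0, 90.0]
wrist_force: [0.2, 0.1, -0.4]
finger_gap: 0.0576
gripper_force: 43.1
```

```bash
python3 - <<'E'
from h import *
o=manip.get_obs();print(o["ee_pos"].round(4),o["wrist_force"].round(1),o["finger_gap"],o["gripper_force"])
s=manip.snapshot("scene");cv2.imwrite("pics/s5.png",cv2.resize(s["pixels"][120:320,200:430,::-1],None,fx=3,fy=3))
W=cloud(s);P=W.reshape(-1,3)
m=(abs(P[:,0]-.63)<.045)&(abs(P[:,1]+.04)<.045)&(P[:,2]>.006)&(P[:,2]<.03)
Q=P[m];print(len(Q),np.median(Q[:,2]),Q[:,2].max(),cv2.minEnclosingCircle(Q[:,:2].astype(np.float32)))
E
```

```text
[0.4973 0.1431 0.0844] [ 0.2  0.1 -0.4] 0.05762536266332095 43.060117084532976
  return _methods._mean(a, axis=axis, dtype=dtype,
  ret = ret.dtype.type(ret / rcount)
Traceback (most recent call last):
ValueError: zero-size array to reduction operation maximum which has no identity
```

View pics/s5.png

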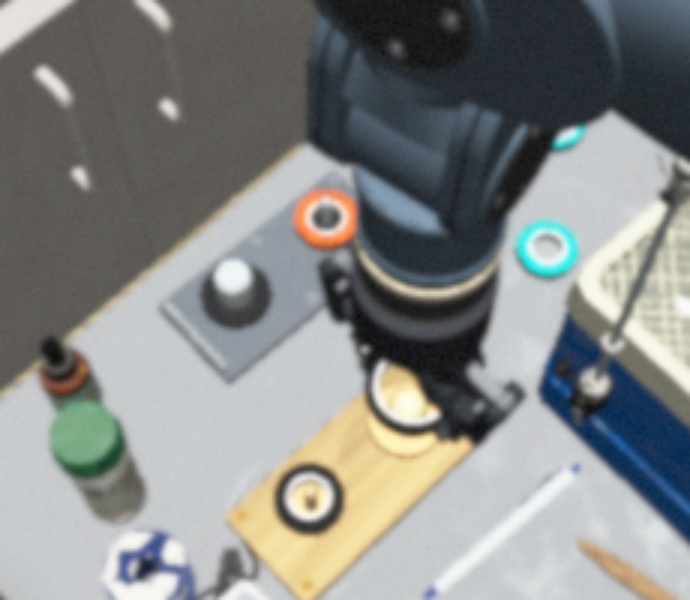

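The black roll is held at (405,390) in the crop and the dispenser's thick post at (233,290) is bare. Carrying it there.

Call:
servo_tool([
  [[0.1,1,0,0],[0.1,1,0,0],[0.1,1,0,0],[0.1,1,0,0],[0.1,1,0,0],[0,0.7,0,0],[0,0.3,0,0],[0,0,0,0],[0,0,0.2,0],[0,0,0.3,0]],
])

```text
time: 16.6
ee_pos: [0.6476, 0.1559, 0.0708]
tcp_rot: [180.0, -0.0, 90.0]
wrist_force: [0.2, 0.0, -2.1]
finger_gap: 0.058
gripper_force: 43.1
```

Call:
servo_tool([
  [[0,0,0.4,0],[0,0,0.5,0],[0,0,0.4,0],[0,0,0.3,0],[0,0,0.15,0],[0,0,0.05,0],[0,0,0,0],[0,0,0,0],[0,0,0,0],[0,0,0,0]],
])

```text
time: 17.85
ee_pos: [0.6482, 0.1558, 0.026]
tcp_rot: [180.0, -0.0, 90.0]
wrist_force: [-0.9, 0.3, -1.2]
finger_gap: 0.058
gripper_force: 43.1
```

Call:
servo_tool([
  [[0,0,0,0],[0,0,0,0],[0,0,0,0],[0,0,-0.6,0],[0,0,-0.8,0],[0,0,-0.8,0],[0,0,-0.2,0],[0,0,0,0],[0,0,0,0],[0,0,0,0]],
], grip=1)

```text
time: 19.1
ee_pos: [0.6473, 0.1556, 0.0845]
tcp_rot: [-179.9, 0.0, 90.0]
wrist_force: [-0.0, 0.4, -0.2]
finger_gap: 0.0853
gripper_force: 0.0
```

```bash
cat >> h.py <<'E'
def ringat(W,x,y,zlo,zhi,R=.045):
    P=W.reshape(-1,3);P=P[np.isfinite(P[:,0])]
    Q=P[(np.hypot(P[:,0]-x,P[:,1]-y)<R)&(P[:,2]>zlo)&(P[:,2]<zhi)]
    if len(Q)<10: return "none"
    (a,b),r=cv2.minEnclosingCircle(Q[:,:2].astype(np.float32)); return np.round([a,b,r,np.median(Q[:,2]),np.percentile(Q[:,2],5),np.percentile(Q[:,2],95),len(Q)],4)
E
python3 - <<'E'
from h import *
s=manip.snapshot("scene");cv2.imwrite("pics/s6.png",cv2.resize(s["pixels"][120:320,200:430,::-1],None,fx=3,fy=3))
W=cloud(s)
print("CL bench",ringat(W,.631,-.04,.006,.02),"BL disp",ringat(W,.648,.156,.036,.05,.033))
E
```

```text
CL bench [ 6.312e-01 -3.990e-02  3.070e-02  9.000e-03  6.600e-03  1.140e-02
  2.640e+02] BL disp [6.489e-01 1.562e-01 3.060e-02 4.280e-02 3.650e-02 4.590e-02 2.740e+02]
```

View pics/s6.png

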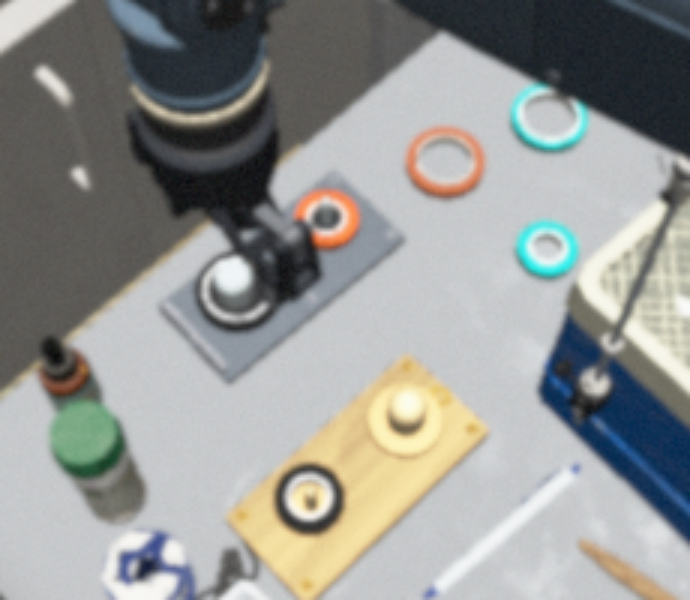

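Large black sits flat on the dispenser at (233,290) and large copper lies on the bench at (445,160). Fetching the copper roll.

Call:
servo_tool([
  [[-1,-0.1,0,0],[-1,-0.1,0,0],[-1,-0.1,0,0],[-1,-0.1,0,0],[-1,-0.1,0,0],[-1,-0.1,0,0],[-1,0,0,0],[-0.6,0,0.3,0],[-0.2,0,0.7,0],[0,0,0.9,0]],
])

```text
time: 20.4
ee_pos: [0.6329, -0.0395, 0.037]
tcp_rot: [180.0, -0.0, 90.0]
wrist_force: [-0.3, 0.0, -0.2]
finger_gap: 0.0854
gripper_force: 0.0
```

Call:
servo_tool([
  [[0,0,0.7,0],[0,0,0.4,0],[0,0,0.3,0],[0,0,0.15,0],[0,0,0.05,0],[0,0,0,0],[0,0,0,0],[0,0,0,0],[0,0,0,0],[0,0,0,0]],
])

```text
time: 21.65
ee_pos: [0.633, -0.0392, -0.0017]
tcp_rot: [180.0, 0.0, 90.0]
wrist_force: [0.9, -0.7, -0.3]
finger_gap: 0.0852
gripper_force: 0.0
```

Call:
servo_tool([
  [[0,0,0,0],[0,0,0,0],[0,0,0,0],[0,0,0,0],[0,0,0,0],[0,0,-0.2,0],[0,0,-0.6,0],[0,0,-0.9,0],[0,0,-1,0],[0,0,-1,0]],
], grip=-1)

```text
time: 22.9
ee_pos: [0.633, -0.0392, 0.0922]
tcp_rot: [180.0, 0.0, 90.0]
wrist_force: [0.5, -0.8, -0.4]
finger_gap: 0.0573
gripper_force: 42.9
```

Call:
servo_tool([
  [[1,-0.7,0,0],[1,-0.7,0,0],[1,-0.7,0,0],[1,-0.7,0,0],[1,-0.7,0,0],[1,-0.7,0,0],[0.8,-0.6,0,0],[0.4,-0.4,0,0],[0.05,-0.1,0,0],[0,0,0.2,0]],
])

```text
time: 24.15
ee_pos: [0.5015, 0.1417, 0.0864]
tcp_rot: [179.9, 0.0, 90.0]
wrist_force: [0.3, -1.0, -1.6]
finger_gap: 0.0577
gripper_force: 42.9
```

Call:
servo_tool([
  [[0,0,0.4,0],[0,0,0.5,0],[0,0,0.5,0],[0,0,0.4,0],[0,0,0.2,0],[0,0,0.1,0],[0,0,0,0],[0,0,0,0],[0,0,0,0],[0,0,0,0]],
])

```text
time: 25.4
ee_pos: [0.5008, 0.1421, 0.0336]
tcp_rot: [180.0, -0.0, 90.0]
wrist_force: [-0.7, -0.2, -0.8]
finger_gap: 0.0575
gripper_force: 42.9
```

```bash
python3 - <<'E'
from h import *
o=manip.get_obs();print(o["ee_pos"].round(4),o["wrist_force"].round(1),o["finger_gap"])
s=manip.snapshot("scene");cv2.imwrite("pics/s7.png",cv2.resize(s["pixels"][120:320,200:430,::-1],None,fx=3,fy=3))
W=cloud(s);print(ringat(W,.5,.142,.036,.05,.04))
E
```

```text
[0.5008 0.1421 0.0336] [-0.7 -0.2 -0.8] 0.057530248100469146
[4.986e-01 1.509e-01 3.590e-02 4.380e-02 3.800e-02 4.730e-02 2.460e+02]
```

View pics/s7.png

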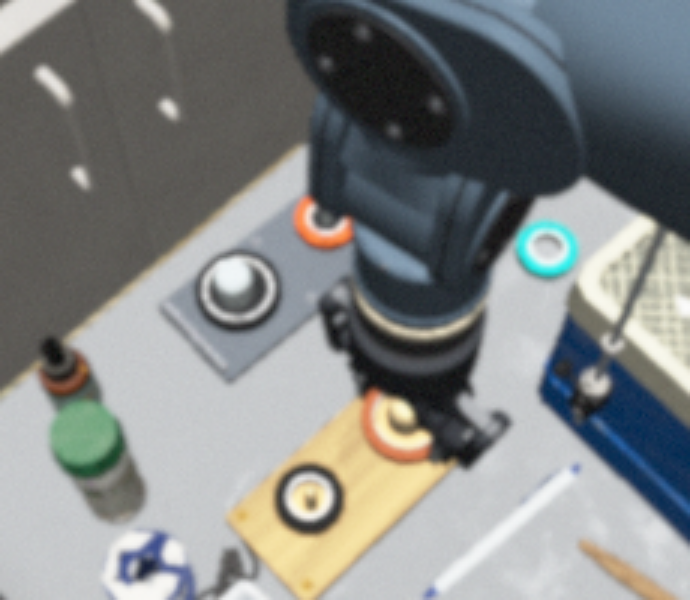

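Large copper is threaded on the board at (403,420). Releasing it, then on to the small copper.

Call:
servo_tool([
  [[0,0,0,0],[0,0,0,0],[0,0,0,0],[0,0,-0.6,0],[0,0,-0.8,0],[0,0,-0.7,0],[-0.5,1,0,0],[-0.5,1,0,0],[-0.5,1,0,0],[-0.5,1,0,0]],
], grip=1)

```text
time: 26.7
ee_pos: [0.6018, 0.0917, 0.087]
tcp_rot: [179.9, -0.0, 90.0]
wrist_force: [-0.1, 0.2, -0.8]
finger_gap: 0.0856
gripper_force: 0.0
```

Call:
servo_tool([
  [[-0.5,1,0,0],[-0.3,0.5,0,0],[0,0.2,0.2,0],[0,0,0.5,0],[0,0,0.6,0],[0,0,0.5,0],[0,0,0.3,0],[0,0,0.2,0],[0,0,0.05,0],[0,0,0,0]],
])

```text
time: 27.95
ee_pos: [0.6434, 0.072, 0.0275]
tcp_rot: [180.0, -0.0, 90.0]
wrist_force: [-0.1, -0.7, 0.1]
finger_gap: 0.0855
gripper_force: 0.0
```

```bash
python3 - <<'E'
from h import *
o=manip.get_obs();print(o["ee_pos"].round(4))
s=manip.snapshot("scene")
W=cloud(s);print("CL board",ringat(W,.5,.142,.036,.05,.033),"CS",ringat(W,.6435,.072,.037,.047,.026))
E
```

```text
[0.6434 0.072  0.0275]
CL board [5.009e-01 1.412e-01 3.070e-02 4.310e-02 3.790e-02 4.590e-02 4.520e+02] CS [6.446e-01 7.300e-02 2.310e-02 4.280e-02 3.970e-02 4.530e-02 1.930e+02]
```

Call:
servo_tool([
  [[0,0,0,0],[0,0,0,0],[0,0,0,0],[0,0,0,0],[0,0,0,0],[0,0,0,0],[0,0,-0.2,0],[0,0,-0.5,0],[0,0,-0.8,0],[0,0,-0.8,0]],
], grip=-1)

```text
time: 29.25
ee_pos: [0.6434, 0.072, 0.0864]
tcp_rot: [179.9, 0.0, 90.0]
wrist_force: [0.6, 0.4, -0.3]
finger_gap: 0.0432
gripper_force: 40.7
```

Call:
servo_tool([
  [[-1,-0.1,0,0],[-1,-0.1,0,0],[-1,-0.1,0,0],[-0.8,-0.1,0,0],[-0.5,-0.1,0.3,0],[-0.1,0,0.7,0],[0,0,0.8,0],[0,0,0.7,0],[0,0,0.4,0],[0,0,0.3,0]],
])

```text
time: 30.5
ee_pos: [0.6302, -0.0375, 0.0036]
tcp_rot: [-180.0, -0.0, 90.0]
wrist_force: [0.1, 0.9, 0.1]
finger_gap: 0.0439
gripper_force: 40.8
```

Call:
servo_tool([
  [[0,0,0.1,0],[0,0,0.1,0],[0,0,0,0],[0,0,0,0],[0,0,0,0],[0,0,0,0],[0,0,0,0],[0,0,0,0],[0,0,0,0],[0,0,0,0]],
])

```text
time: 31.75
ee_pos: [0.6305, -0.038, -0.0005]
tcp_rot: [-180.0, 0.0, 90.0]
wrist_force: [0.9, -0.6, -0.7]
finger_gap: 0.0435
gripper_force: 40.8
```

Call:
servo_tool([
  [[0,0,0,0],[0,0,0,0],[0,0,0,0],[0,0,-0.6,0],[0,0,-0.9,0],[0.3,-0.2,-1,0],[0.7,-0.3,-1,0],[1,-0.5,0,0],[1,-0.5,0,0],[1,-0.5,0,0]],
], grip=1)

```text
time: 33.0
ee_pos: [0.5808, 0.0628, 0.0888]
tcp_rot: [179.9, -0.0, 90.0]
wrist_force: [0.1, 1.0, -0.2]
finger_gap: 0.0853
gripper_force: 0.0
```

Call:
servo_tool([
  [[1,-0.5,0,0],[1,-0.5,0,0],[1,-0.5,0,0],[1,-0.5,0,0],[1,-0.5,0,0],[0.9,-0.4,0,0],[0.5,-0.03,0.1,0],[0.05,0,0.4,0],[0,0,0.5,0],[0,0,0.6,0]],
])

```text
time: 34.25
ee_pos: [0.5075, 0.2225, 0.0458]
tcp_rot: [-180.0, 0.0, 89.9]
wrist_force: [-0.1, 0.9, 0.5]
finger_gap: 0.0854
gripper_force: 0.0
```

```bash
python3 - <<'E'
from h import *
o=manip.get_obs();print(o["ee_pos"].round(4),o["wrist_force"].round(1))
for c in ("scene","top"):
    s=manip.snapshot(c)
    W=cloud(s);print(c,"CS bench",ringat(W,.631,-.037,.006,.02,.035),"BS",ringat(W,.507,.224,.037,.047,.028),ringat(W,.607,.301,.1,.14,.03),ringat(W,.676,.273,.05,.11,.03))
E
```

```text
[0.5075 0.2225 0.0458] [-0.1  0.9  0.5]
scene CS bench none BS [5.066e-01 2.285e-01 2.170e-02 4.290e-02 3.910e-02 4.530e-02 1.720e+02] [6.079e-01 3.057e-01 2.160e-02 1.258e-01 1.086e-01 1.282e-01 5.130e+02] [6.798e-01 2.813e-01 1.670e-02 6.920e-02 5.370e-02 9.820e-02 2.660e+02]
top CS bench [ 6.294e-01 -3.780e-02  2.300e-02  8.800e-03  6.700e-03  1.140e-02
  3.210e+02] BS [5.125e-01 2.088e-01 1.540e-02 4.220e-02 3.810e-02 4.590e-02 4.400e+01] [6.073e-01 3.028e-01 2.140e-02 1.257e-01 1.086e-01 1.284e-01 5.480e+02] [6.790e-01 2.802e-01 1.690e-02 6.990e-02 5.340e-02 9.830e-02 2.870e+02]
```

Call:
servo_tool([
  [[0.05,0,0.3,0],[0,0,0.25,0],[0,0,0.15,0],[0,0,0.05,0],[0,0,0,0],[0,0,0,0],[0,0,0,0],[0,0,0,0],[0,0,0,0],[0,0,0,0]],
])

```text
time: 35.6
ee_pos: [0.5074, 0.2246, 0.0283]
tcp_rot: [-180.0, -0.0, 90.0]
wrist_force: [-0.3, -0.0, -0.4]
finger_gap: 0.0855
gripper_force: 0.0
```

Call:
servo_tool([
  [[0,0,0,0],[0,0,0,0],[0,0,0,0],[0,0,0,0],[0,0,0,0],[0,0,0,0],[0,0,-0.2,0],[0,0,-0.5,0],[0,0,-0.8,0],[0,0,-0.9,0]],
], grip=-1)

```text
time: 36.85
ee_pos: [0.5071, 0.2245, 0.0891]
tcp_rot: [-180.0, 0.0, 90.0]
wrist_force: [-0.9, -1.2, -0.3]
finger_gap: 0.0438
gripper_force: 40.7
```

Call:
servo_tool([
  [[-0.9,0.8,0,0],[-0.9,0.8,0,0],[-0.9,0.8,0,0],[-0.9,0.8,0,0],[-0.9,0.8,0,0],[-0.8,0.7,0,0],[-0.6,0.6,0,0],[-0.2,0.18,0,0],[0,0,0.1,0],[0,0,0.2,0]],
])

```text
time: 38.1
ee_pos: [0.6439, 0.0728, 0.0809]
tcp_rot: [-180.0, -0.0, 90.0]
wrist_force: [0.7, -1.3, -0.6]
finger_gap: 0.0435
gripper_force: 40.8
```

```bash
python3 - <<'E'
from h import *
o=manip.get_obs();print(o["ee_pos"].round(4),o["wrist_force"].round(1))
s=manip.snapshot("scene");cv2.imwrite("pics/s8.png",cv2.resize(s["pixels"][120:320,200:430,::-1],None,fx=3,fy=3))
W=cloud(s);print("small board post",ringat(W,.505,.225,.055,.07,.02),"disp post",ringat(W,.645,.072,.055,.068,.012),"CL",ringat(W,.5,.142,.036,.05,.033))
E
```

```text
[0.6439 0.0728 0.0809] [ 0.7 -1.3 -0.6]
small board post [5.046e-01 2.258e-01 4.200e-03 6.280e-02 5.650e-02 6.740e-02 2.100e+01] disp post none CL [5.012e-01 1.415e-01 3.070e-02 4.320e-02 3.800e-02 4.610e-02 4.560e+02]
```

View pics/s8.png

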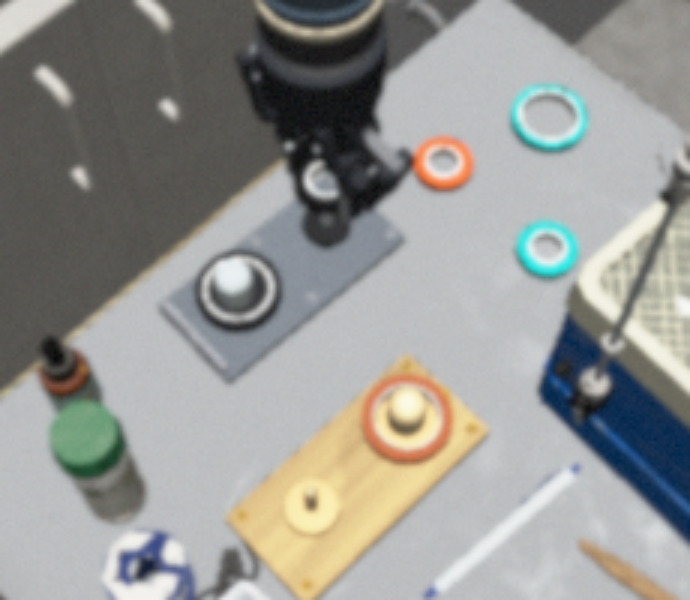

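Small black is held above the thin dispenser post at (322,180). The board's thin post at (312,497) is bare, large copper is flat at (407,418), and small copper waits on the bench at (443,162). Lowering and releasing.

Call:
servo_tool([
  [[0,0,0.3,0],[0,0,0.4,0],[0,0,0.4,0],[0,0,0.4,0],[0,0,0.3,0],[0,0,0.2,0],[0,0,0.05,0],[0,0,0,0],[0,0,0,0],[0,0,0,0]],
])

```text
time: 39.4
ee_pos: [0.6446, 0.072, 0.03]
tcp_rot: [180.0, 0.0, 90.0]
wrist_force: [-0.5, -0.5, -0.0]
finger_gap: 0.0435
gripper_force: 40.8
```

Call:
servo_tool([
  [[0,0,0,0],[0,0,0,0],[0,0,0,0],[0,0,-0.6,0],[0,0,-0.8,0],[0,0,-0.8,0],[-0.8,-0.1,-0.1,0],[-1,-0.1,0,0],[-1,-0.2,0,0],[-0.8,-0.2,0,0]],
], grip=1)

```text
time: 40.65
ee_pos: [0.6287, -0.0202, 0.0871]
tcp_rot: [-180.0, 0.0, 89.9]
wrist_force: [-0.3, -0.3, -1.1]
finger_gap: 0.0856
gripper_force: 0.0
```

Call:
servo_tool([
  [[-0.6,0,0.2,0],[-0.2,0,0.6,0],[0,0,0.8,0],[0,0,0.7,0],[0,0,0.5,0],[0,0,0.4,0],[0,0,0.2,0],[0,0,0.1,0],[0,0,0,0],[0,0,0,0]],
])

```text
time: 41.9
ee_pos: [0.6298, -0.0381, 0.0003]
tcp_rot: [179.9, 0.0, 90.0]
wrist_force: [-0.3, -0.3, -0.4]
finger_gap: 0.0857
gripper_force: 0.0
```

Call:
servo_tool([
  [[0,0,0,0],[0,0,0,0],[0,0,0,0],[0,0,0,0],[0,0,0,0],[0,0,0,0],[0,0,-0.6,0],[0,0,-0.9,0],[0,0,-1,0],[0,0,-1,0]],
], grip=-1)

```text
time: 43.15
ee_pos: [0.6287, -0.0379, 0.0879]
tcp_rot: [-179.9, -0.0, 90.0]
wrist_force: [0.1, -0.1, -0.3]
finger_gap: 0.0433
gripper_force: 40.8
```

Call:
servo_tool([
  [[1,-0.5,0,0],[1,-0.5,0,0],[1,-0.5,0,0],[1,-0.5,0,0],[1,-0.5,0,0],[1,-0.5,0,0],[1,-0.5,0,0],[1,-0.5,0,0],[1,-0.5,0,0],[0.8,-0.3,0,0]],
])

```text
time: 44.4
ee_pos: [0.5083, 0.208, 0.0873]
tcp_rot: [-179.9, 0.0, 90.0]
wrist_force: [1.1, 0.1, 0.1]
finger_gap: 0.0434
gripper_force: 40.8
```

Call:
servo_tool([
  [[0.5,-0.2,0,0],[0.22,0,0,0],[0,0,0,0],[0,0,0.3,0],[0,0,0.5,0],[0,0,0.5,0],[0,0,0.4,0],[0,0,0.3,0],[0,0,0.1,0],[0,0,0,0]],
])

```text
time: 45.65
ee_pos: [0.5046, 0.2252, 0.0348]
tcp_rot: [180.0, -0.0, 90.0]
wrist_force: [0.6, 0.3, -0.1]
finger_gap: 0.0437
gripper_force: 40.8
```

```bash
python3 - <<'E'
from h import *
o=manip.get_obs();print(o["ee_pos"].round(4),o["wrist_force"].round(1))
s=manip.snapshot("scene");cv2.imwrite("pics/s9.png",cv2.resize(s["pixels"][120:320,200:430,::-1],None,fx=3,fy=3))
W=cloud(s);print("BS",ringat(W,.645,.072,.037,.05,.026))
E
```

```text
[0.5046 0.2252 0.0348] [ 0.6  0.3 -0.1]
BS none
```

View pics/s9.png

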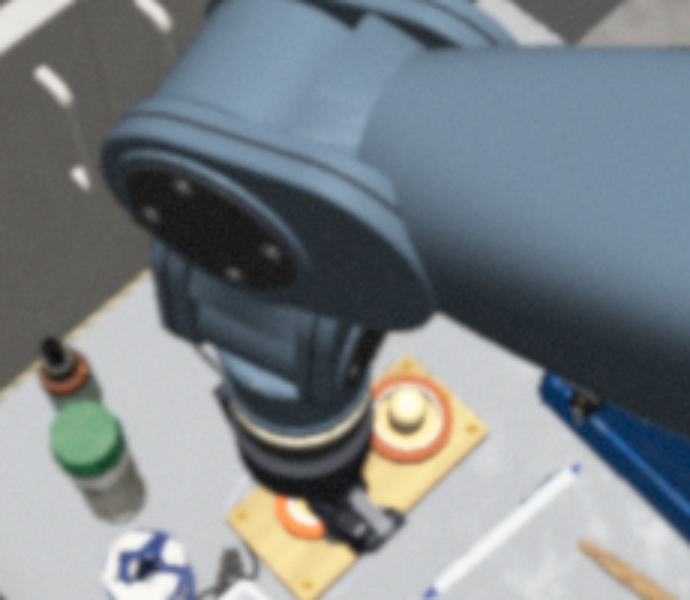

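Small copper is on the thin board post at (300,515). Releasing it, then moving clear to inspect.

Call:
servo_tool([
  [[0,0,0,0],[0,0,0,0],[0,0,0,0],[0,0,-0.6,0],[0,0,-0.8,0],[0,0,-0.9,0],[0,0,-1,0],[-0.5,0.4,-1,0],[-1,0.5,-1,0],[-1,0.5,-1,0]],
], grip=1)

```text
time: 46.95
ee_pos: [0.5399, 0.1622, 0.1943]
tcp_rot: [179.9, -0.0, 90.0]
wrist_force: [-0.1, 0.5, -0.1]
finger_gap: 0.0852
gripper_force: 0.0
```

Call:
servo_tool([
  [[-1,0.4,-0.5,0],[-1,0.4,0,0],[-1,0.4,0,0],[-1,0.3,0,0],[-1,0,0,0],[-1,0,0,0],[-1,0,0,0],[-1,0,0,0],[-1,0,0,0],[-1,0,0,0]],
])

```text
time: 48.2
ee_pos: [0.577, -0.0883, 0.206]
tcp_rot: [179.9, 0.0, 90.0]
wrist_force: [0.6, 0.0, -0.0]
finger_gap: 0.0851
gripper_force: 0.0
```

Call:
servo_tool([
  [[-1,0,0,0],[-1,0,0,0],[-1,0,0,0],[-0.5,0,0,0],[0,0,0,0],[0,0,0,0],[0,0,0,0],[0,0,0,0],[0,0,0,0],[0,0,0,0]],
])

```text
time: 49.45
ee_pos: [0.5767, -0.1748, 0.2045]
tcp_rot: [-180.0, -0.0, 90.0]
wrist_force: [0.0, 0.9, -0.2]
finger_gap: 0.0858
gripper_force: 0.0
```

```bash
python3 - <<'E'
from h import *
o=manip.get_obs();print(o["ee_pos"].round(4),o["wrist_force"].round(1))
for c in("scene","top"):
    s=manip.snapshot(c)
    if c=="scene": cv2.imwrite("pics/s10.png",cv2.resize(s["pixels"][120:320,200:430,::-1],None,fx=3,fy=3))
    W=cloud(s);print(c)
    for n,x,y,R in(("BL",.648,.156,.033),("BS",.645,.072,.026),("CL",.501,.142,.033),("CS",.505,.225,.026)): print(n,ringat(W,x,y,.036,.05,R))
    print(ringat(W,.607,.301,.1,.14,.03),ringat(W,.676,.273,.05,.11,.03))
E
```

```text
[ 0.5767 -0.1748  0.2045] [ 0.   0.9 -0.2]
scene
BL [6.487e-01 1.550e-01 3.080e-02 4.320e-02 3.760e-02 4.590e-02 3.680e+02]
BS [6.451e-01 7.200e-02 2.310e-02 4.310e-02 3.740e-02 4.570e-02 2.780e+02]
CL [5.012e-01 1.416e-01 3.060e-02 4.320e-02 3.810e-02 4.590e-02 4.470e+02]
CS [5.052e-01 2.260e-01 2.320e-02 4.310e-02 3.890e-02 4.570e-02 3.700e+02]
[6.080e-01 3.060e-01 2.160e-02 1.257e-01 1.087e-01 1.283e-01 5.140e+02] [6.798e-01 2.813e-01 1.680e-02 6.890e-02 5.290e-02 9.790e-02 2.680e+02]
top
BL [6.467e-01 1.549e-01 3.010e-02 4.290e-02 3.920e-02 4.580e-02 4.320e+02]
BS [6.429e-01 7.130e-02 2.290e-02 4.280e-02 3.980e-02 4.570e-02 3.770e+02]
CL [4.991e-01 1.410e-01 3.020e-02 4.290e-02 3.830e-02 4.570e-02 5.060e+02]
CS [5.037e-01 2.252e-01 2.310e-02 4.290e-02 3.960e-02 4.550e-02 4.030e+02]
[6.072e-01 3.026e-01 2.140e-02 1.258e-01 1.094e-01 1.286e-01 5.510e+02] [6.789e-01 2.801e-01 1.680e-02 6.920e-02 5.560e-02 9.820e-02 2.870e+02]
```

View pics/s10.png

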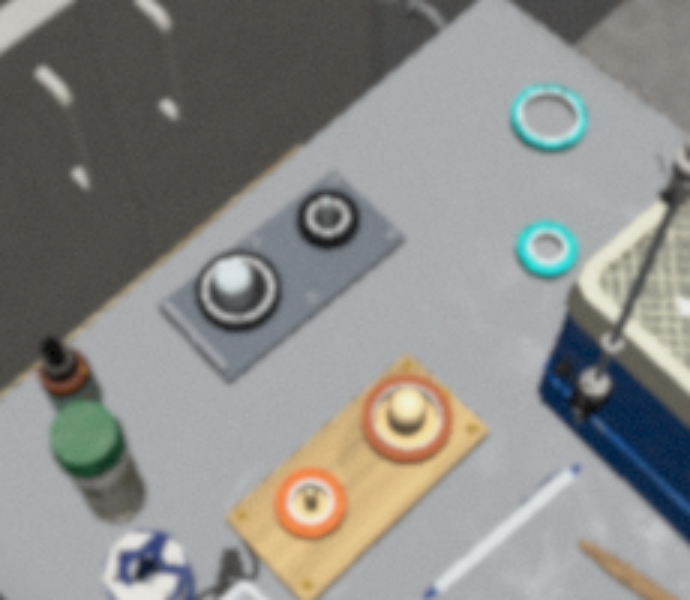

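Everything is in place and flat: black rolls at (237,290) and (328,217) on the dispenser, copper rolls at (407,418) and (312,502) on the board. The bottle and vial haven't moved and the arm is clear.

```bash
python3 -c "
from bench import manip
print(manip.job_done())"
```

```text
the job is handed in; nothing more can be done
None
```

The changeover is finished and handed in after about 50 s of the 104 s: both black rolls lie flat on the dispenser and both copper rolls on the board, each on the spindle of its size, and the flux bottle and oil vial were not moved; the hand-in call gave no verdict.

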